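# Zero the point dial, then three clicks back

## Robot

A 6-joint arm with a two-finger parallel gripper is mounted at the origin on the work surface. World frame = base frame: x ahead of the robot, y to its left, z up, the work surface at z = 0. Lengths are in m, angles in rad, forces in N, time in s.
With the tool pointing down it reaches from about 0.25 to 0.775 m from the base axis. Payload 4 kg.
Tool frame: the origin (TCP) lies at the very end of the fingers, on their centre line; the grasp point (between the pads) lies 19 mm behind it (robot.tcp_to_grasp is the distance from the TCP to the grasp point, in m); z points along the fingers, y is the line along which they close (so a half turn about z gives the same grasp; the last joint's range is limited). The gripper opens to 94 mm and grips with 3 to 60 N. Pads are 16 mm wide; open, the fingers measure 119 mm over their backs; the gripper's body (75 mm by 177 mm) begins 78 mm behind the grasp point.
Start: joints at [-1.384, 0.087, 1.371, -0, 1.684, -0.103], TCP at [0.157, -0.527, 0.206] pointing down, gripper open.
Joint ranges: [-3.1, 3.1], [-0.76, 2.03], [0.27, 2.55], [-1.08, 4.22], [0.17, 2.65], [-2.57, 2.57]. Speed limits (rad/s): [2.79, 2.79, 3.14, 3.14, 3.14, 3.14].

## Interface

Orientations are given as [roll, pitch, yaw] about the fixed x, y, z axes, in that order (R = Rz(yaw) Ry(pitch) Rx(roll)).
In Python, from bench import robot, cams, close_job gives the robot as it stands (robot), with the cameras (cams) and the job as plain functions.
- The arm moves only by the tool send_path, called after "Call:" in YAML: its name, and indented under it one key for each argument. Schema: {"type":"object","properties":{"moves":{"type":"array","items":{"type":"object","properties":{"jaw":{"type":"number"},"tx":{"type":"number"},"ty":{"type":"number"},"tz":{"type":"number"},"yaw":{"type":"number"}},"additionalProperties":false,"required":["jaw"]},"minItems":1,"maxItems":20},"only":{"type":"string"},"quiet":{"type":"boolean"},"lines":{"type":"string"}},"required":["moves"],"additionalProperties":false}. moves is a list of rows, 1 to 20 of them, each an object with the fields jaw (the finger opening in m), tx, ty, tz (the shift in m), yaw (a turn about the tool's z in rad); a field left out counts as zero (the opening has to be given); each row shifts and turns the commanded pose from where the row before left it, along the tool's axes as they then stand; what a row does not reach is not made up. A row lasts 1/12 s, in which the tool goes at most 0.0417 m and 0.125 rad, less where a joint would pass 70% of its speed; a pose out of reach is approached as far as the arm can. The fingers move at their own pace and stop on an object; the grip force is fixed at half the most. Time passes only in rows, so rows that do not move let the fingers close. The tool returns the time, the measured TCP pose, the force, the opening and the grip force at its end. only (a regular expression) keeps the lines of the reply that match it, lines (a string "A,B") keeps lines A to B, and quiet returns only ok. Input that does not fit is refused with a message, and nothing moves.
- robot.get_obs(): the state, without advancing time (a new reading comes with each control period).
- cams.snapshot(name): name is "scene" or "top" or "wrist"; returns a dict with "color" (384x512x3 uint8, blue, green, red), "fx", "fy", "cx", "cy" (pixels), "extrinsics" (4x4, takes a point from world to camera coordinates). Camera axes: x right, y down, z forward; pixel columns grow to the right and rows downward; lengths in m; the calibration is good to about 2 mm. The wrist camera is an equidistant fisheye: a pixel r from the principal point sees the ray r / f radians off the axis. A picture is of the moment at which its call begins. There is no depth.
- close_job(): hands the job in; it is judged then, once.
The state is a dict: "time": time; "joint_positions": joint angles; "qvel": joint speeds; "joint_torque": joint torques, N m; "tool_pos": TCP position; "ee_rot": TCP orientation; "wrist_force": force on the tool from outside, world axes, zero at the start; "wrist_torque": the same for the moment, N m; "width": finger opening in m; "finger_force": force on a finger pad.
Only numpy, scipy, OpenCV 4.12 (cv2) and the standard library are available. Lean on these libraries where they do the work, as an engineer would, in place of code of your own. Each camera call takes 0.05 s, during which the arm holds its last target. There are 200 camera calls.

## Task

Two electric pencil sharpeners stand on the desk, one green and one grey, each with a black point dial on top. On the green one, turn the dial anticlockwise (seen from above) until it comes up against its stop at the red mark, then turn it back clockwise by three clicks and let go. Leave the grey sharpener's dial as it is set.

Things in the scene. Friction and masses are not known exactly. Their poses are not given: they have to be found in the camera images.
- green_sharpener: The green sharpener: a rounded green box, 120 (x) x 90 (y) mm, 85 mm high, fixed to the desk. Origin: centre of its underside. The dial's vertical axis stands 10 mm from the centre towards +x. The dial on its flat top: a black disc, 62 mm across, top face 94 mm above the desk, with an upright black grip bar across its middle, 56 mm long, 16 wide, standing 26 above the disc.
- green_grip (a point): Point on the axis of the green dial at the height to grip: 22 mm above the disc's top face, 4 mm below the top of the bar, 116 mm above the desk. It turns with the dial: x runs along the bar, y across it, z up; the bar's pointer end, with a white line on top, is at -x. One grasp across the bar serves the whole job.
- green_dial (a joint): Green dial's angle in rad: 0 at the stop (pointer at the red mark), growing clockwise seen from above; far stop at 2.09. Real sprung clicks every 24 deg (0.419 rad): 0, 0.419, 0.838, 1.257 ..., a white mark beside each; turning takes about 0.05 N m, and let go between clicks it usually springs to the nearer one. Starts 0.4 to 1.5 from the stop.
- grey_pointer (a point): Pointer end, at the top of the grip bar, of the grey sharpener's dial. That sharpener is the same as the green one but for its grey box. This point lies 28 mm out from its dial's axis and 120 mm above the desk; the grey dial stays as it is.

How it is judged:
By the outcome, as a careful person would: the job done as asked, in the order asked, and still so for the second after the job is handed in, with the robot touching nothing.
It also fails if it takes over 32 s, if anything falls off the work surface, if the arm or the gripper's body presses on something with over 40 N, if the wrist force passes 120 N, or if a joint passes its speed limit or range.

## Working session

There is one attempt and no reset: what is moved stays moved. The work goes in short steps, Python scripts to look and compute and a tool call to move; the robot and the scene stay as the last step left them, time stands still between calls to the robot, and variables do not carry over. Pictures are saved under pics/ and viewed, at most 10 in all, crops included, and the job is handed in when it is done.

```bash
ls; mkdir -p pics
```

Run:
```python
from bench import robot, cams, close_job
import cv2,pickle
d={}
for n in("scene","top"):
    s=cams.snapshot(n); d[n]=s
pickle.dump(d,open('s0.pkl','wb'))
import numpy as np
cv2.imwrite('pics/a.png',cv2.resize(np.vstack([d["scene"]["color"],d["top"]["color"]]),None,fx=.78,fy=.78))
cv2.imwrite('pics/a_top.png',cv2.resize(d["top"]["color"],(800,600)))
cv2.imwrite('pics/a_scene.png',cv2.resize(d["scene"]["color"],(800,600)))
o=robot.get_obs();print(o['tool_pos'],o['ee_rot'],o['time'],o['width'])
```

```text
bench.py
pics
[ 0.15707572 -0.52659764  0.20444023] [-3.13966053e+00 -1.71335810e-04  2.89829327e-01] 0.1 0.09386176574831549
```

View pics/a_top.png

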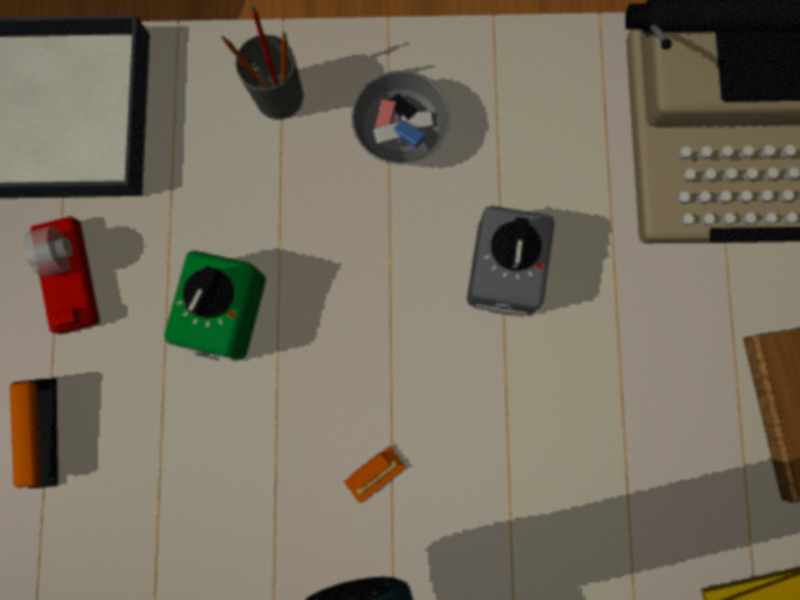

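View pics/a_scene.png

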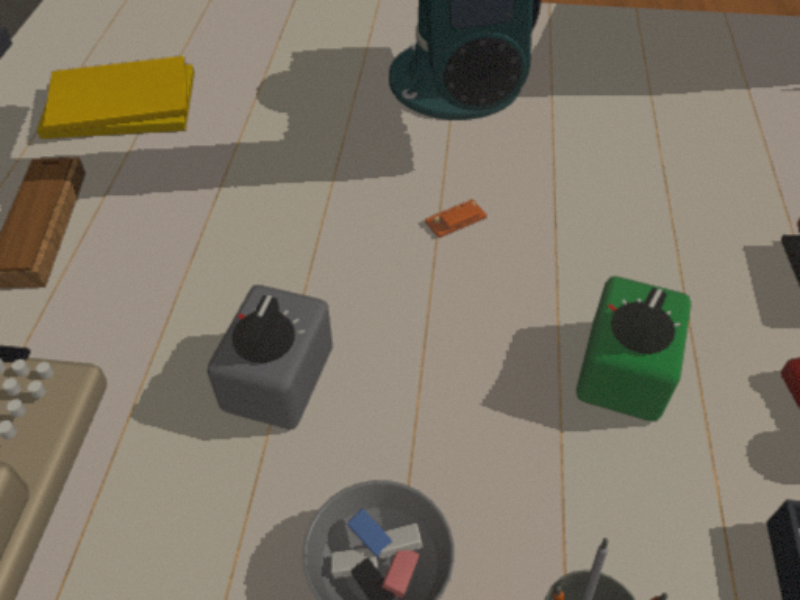

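The top picture shows the green box around (215,305) with its dial near (208,292). The white line points down-left, and the red mark is at (232,314). The scene picture shows the green dial near (643,325). I'll enlarge both for point picking.

Run:
```python
import cv2,pickle,numpy as np
d=pickle.load(open('s0.pkl','rb'))
t=d['top']['color'][155:235,100:175]; s=d['scene']['color'][170:270,365:450]
c=lambda i:cv2.resize(i,(400,600*1),interpolation=cv2.INTER_CUBIC)
f=lambda i,k:cv2.convertScaleAbs(cv2.resize(i,None,fx=k,fy=k,interpolation=cv2.INTER_CUBIC),alpha=1.8,beta=15)
a=f(t,5);b=f(s,4.5)   # top: col=100+x/5,row=155+y/5 ; scene col=365+(x-375)/4.5,row=170+y/4.5
o=np.zeros((450,375+b.shape[1],3),np.uint8);o[:400,:375]=a;o[:b.shape[0],375:]=b
cv2.imwrite('pics/b.png',o);print(o.shape)
```

```text
(450, 757, 3)
```

View pics/b.png

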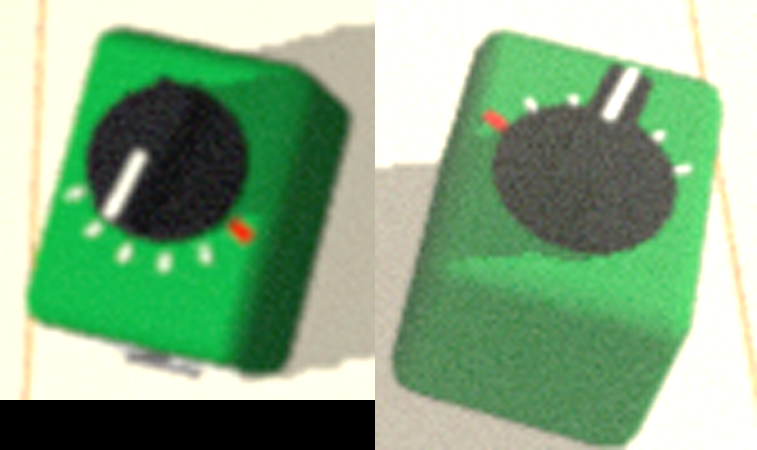

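The crop shows the white line in top from (142,152) to (112,215) and in scene from (611,118) to (632,70). Top shows the red mark at (240,232) and white marks 1–5 at (205,254), (164,263), (123,253), (93,230) and (74,193). Next I'll triangulate.

Create tri.py:
```python
import cv2,pickle,numpy as np
d=pickle.load(open('s0.pkl','rb'))
def P(s): return np.array([[s['fx'],0,s['cx']],[0,s['fy'],s['cy']],[0,0,1]])@s['extrinsics'][:3]
def T(x,y): return 100+(x+.5)/5-.5,155+(y+.5)/5-.5
def S(x,y): return 365+(x-375+.5)/4.5-.5,170+(y+.5)/4.5-.5
def tri(a,b):
    X=cv2.triangulatePoints(P(d['top']),P(d['scene']),np.array(T(*a)).reshape(2,1),np.array(S(*b)).reshape(2,1))[:,0];return X[:3]/X[3]
def onplane(px,z,cam='top'):
    M=P(d[cam]);H=M[:,[0,1,3]].copy();H[:,2]+=M[:,2]*z;v=np.linalg.solve(H,[*px,1]);return v[:2]/v[2]
```

Run:
```python
from tri import *
np.set_printoptions(precision=4,suppress=True)
pi=tri((142,152),(611,118));po=tri((112,215),(632,70));print('in',pi,'out',po)
m={0:tri((240,232),(496,121)),1:tri((205,254),(530,104)),2:tri((164,263),(573,99)),4:tri((93,230),(658,136)),5:tri((74,193),(683,169))}
for k in m:print(k,m[k])
M=np.array([m[k][:2] for k in m]);A=np.c_[2*M,np.ones(5)];s=np.linalg.lstsq(A,(M**2).sum(1),rcond=None)[0];c=s[:2];print('centre',c,'r',np.sqrt(s[2]+c@c))
print('disc centre top, z.094',onplane(T(167,160),.094), 'scene',onplane(S(585,180),.094,'scene'))
for k in m:print(k,np.degrees(np.arctan2(*(m[k][:2]-c)[::-1])))
u=po-pi;print('ptr',np.degrees(np.arctan2(u[1],u[0])),np.degrees(np.arctan2(*(po[:2]-c)[::-1])),np.linalg.norm(po[:2]-c))
from bench import robot, cams, close_job;o=robot.get_obs();print(o['tool_pos'],o['ee_rot'],robot.tcp_to_grasp)
```

```text
in [0.5397 0.2187 0.1217] out [0.5167 0.2285 0.121 ]
0 [0.5146 0.1907 0.0858]
1 [0.5062 0.2031 0.087 ]
2 [0.5029 0.2183 0.0878]
4 [0.5161 0.2465 0.0868]
5 [0.5303 0.2537 0.0871]
centre [0.5402 0.2179] r 0.03724543077420694
disc centre top, z.094 [0.5412 0.2149] scene [0.5443 0.2186]
0 -133.1738712557998
1 -156.4847577302112
2 179.3714702876734
4 130.18549574101695
5 105.50443033332367
ptr 156.73800048285372 155.67149812634244 0.025784409436540454
[ 0.1571 -0.5266  0.2044] [-3.1397 -0.0002  0.2898] 0.0188
```

Heights check out: bar top at 0.121 and marks at 0.087. The axis is at about (0.541, 0.218) and the bar is at 156.5°, about 70° from the stop, which is click 3. I'll move over with the height held and turn there.

Call:
send_path:
  moves:
    - {"jaw":0.094,"tx":0.028,"ty":-0.029}
    - {"jaw":0.094,"tx":0.028,"ty":-0.029}
    - {"jaw":0.094,"tx":0.028,"ty":-0.029}
    - {"jaw":0.094,"tx":0.028,"ty":-0.029}
    - {"jaw":0.094,"tx":0.028,"ty":-0.029}
    - {"jaw":0.094,"tx":0.028,"ty":-0.029}
    - {"jaw":0.094,"tx":0.028,"ty":-0.029}
    - {"jaw":0.094,"tx":0.028,"ty":-0.029}
    - {"jaw":0.094,"tx":0.028,"ty":-0.029}
    - {"jaw":0.094,"tx":0.028,"ty":-0.029}
    - {"jaw":0.094,"tx":0.028,"ty":-0.029}
    - {"jaw":0.094,"tx":0.028,"ty":-0.029}
    - {"jaw":0.094,"tx":0.028,"ty":-0.029}
    - {"jaw":0.094,"tx":0.028,"ty":-0.029}
    - {"jaw":0.094,"tx":0.028,"ty":-0.029}
    - {"jaw":0.094,"tx":0.028,"ty":-0.029}
    - {"jaw":0.094,"tx":0.028,"ty":-0.029}
    - {"jaw":0.094,"tx":0.028,"ty":-0.029}
    - {"jaw":0.094,"tx":0.028,"ty":-0.029}
    - {"jaw":0.094,"tx":0.02,"ty":-0.024}

```text
time: 1.77
tool_pos: [0.5224, 0.1845, 0.2044]
ee_rot: [-3.141, 0.001, 0.291]
wrist_force: [-0.1, -0.6, -0.3]
width: 0.0937
finger_force: 0.0
```

Call:
send_path:
  moves:
    - {"jaw":0.094,"yaw":-0.12}
    - {"jaw":0.094,"yaw":-0.12}
    - {"jaw":0.094,"yaw":-0.12}
    - {"jaw":0.094,"yaw":-0.12}
    - {"jaw":0.094,"yaw":-0.12}
    - {"jaw":0.094,"yaw":-0.12}
    - {"jaw":0.094,"yaw":-0.12}
    - {"jaw":0.094,"yaw":-0.12}
    - {"jaw":0.094,"yaw":-0.12}
    - {"jaw":0.094,"yaw":-0.12}
    - {"jaw":0.094,"yaw":-0.12}
    - {"jaw":0.094,"yaw":-0.12}
    - {"jaw":0.094,"yaw":-0.12}
    - {"jaw":0.094,"yaw":-0.12}
    - {"jaw":0.094,"yaw":-0.12}
    - {"jaw":0.094,"yaw":-0.12}
    - {"jaw":0.094,"yaw":-0.12}
    - {"jaw":0.094,"yaw":-0.12}
    - {"jaw":0.094,"yaw":-0.12}
    - {"jaw":0.094,"yaw":-0.12}

```text
time: 3.43
tool_pos: [0.5215, 0.1816, 0.2047]
ee_rot: [-3.141, -0.001, 2.696]
wrist_force: [-0.6, 0.4, -0.1]
width: 0.0939
finger_force: 0.0
```

Run:
```python
from bench import robot, cams, close_job
import cv2,pickle,numpy as np
o=robot.get_obs();print(o['time'],o['tool_pos'],o['ee_rot'],o['joint_positions'],o['wrist_force'],o['wrist_torque'])
s=cams.snapshot("wrist");pickle.dump((s,o),open('w1.pkl','wb'))
cv2.imwrite('pics/w1.png',cv2.convertScaleAbs(cv2.resize(s['color'],(800,600),interpolation=cv2.INTER_CUBIC),alpha=1.6))
```

```text
3.4333 [0.521515   0.18160555 0.20472475] [-3.14065495e+00 -1.00054219e-03  2.69574061e+00] [ 2.32485874e-01  9.34286701e-02  1.36551323e+00 -1.02930440e-04
  1.68401820e+00 -8.92470440e-01] [-0.57975757  0.36948385 -0.0800949 ] [ 0.00613801 -0.19340521 -0.00952945]
```

View pics/w1.png

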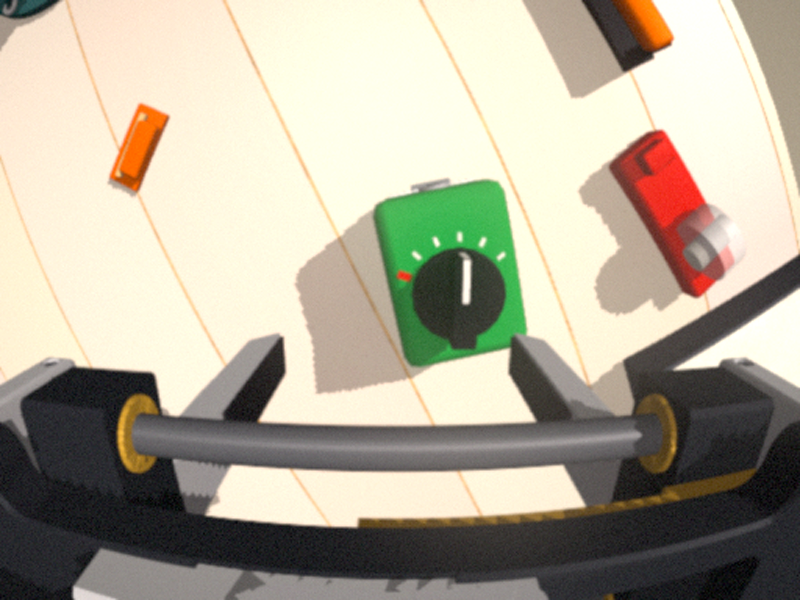

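The wrist view shows the white line running from (466,302) to (467,257) and the disc centre near (459,294). I'll check the axis and bar direction with the fisheye rays.

Create fish.py:
```python
import numpy as np
def ray(s,p,z):
    u,v=(p[0]+.5)*.64-.5,(p[1]+.5)*.64-.5
    a,b=(u-s['cx'])/s['fx'],(v-s['cy'])/s['fy'];t=np.hypot(a,b)
    r=np.array([a/t*np.sin(t),b/t*np.sin(t),np.cos(t)])
    R=s['extrinsics'][:3,:3];c=-R.T@s['extrinsics'][:3,3];r=R.T@r
    return (c+r*(z-c[2])/r[2])[:2]
```

Run:
```python
import pickle;from fish import *
s,o=pickle.load(open('w1.pkl','rb'))
out,inn=ray(s,(467,257),.12),ray(s,(466,302),.12)
print('out',out,'in',inn,'dir',np.degrees(np.arctan2(*(out-inn)[::-1])))
print('disc',ray(s,(459,294),.094),'red',ray(s,(404,276),.086),'m5',ray(s,(502,257),.086))
c=np.array([.541,.2175]);ψ=o['ee_rot'][2]
D=c-o['tool_pos'][:2];print('dx',D@[np.cos(ψ),np.sin(ψ)],'dy',D@[np.sin(ψ),-np.cos(ψ)])
```

```text
out [0.51249464 0.23075971] in [0.53666666 0.21947506] dir 154.97460378072122
disc [0.53727194 0.21834708] red [0.51289444 0.19089964] m5 [0.528916   0.25460352]
dx -0.0021015664125023197 dy 0.04078799477336863
```

Call:
send_path:
  moves:
    - {"jaw":0.094,"ty":0.0136,"yaw":-0.02}
    - {"jaw":0.094,"ty":0.0136}
    - {"jaw":0.094,"tx":-0.001,"ty":0.0136}
    - {"jaw":0.094,"tz":0.0175}
    - {"jaw":0.094,"tz":0.0175}
    - {"jaw":0.094,"tz":0.0175}
    - {"jaw":0.094,"tz":0.0175}
    - {"jaw":0.094,"tz":0.0175}
    - {"jaw":0.094,"tz":0.0175}
    - {"jaw":0.094}
    - {"jaw":0.094}

```text
time: 4.4
tool_pos: [0.5395, 0.2189, 0.0991]
ee_rot: [-3.14, -0.002, 2.709]
wrist_force: [-0.6, 0.3, -0.9]
width: 0.0944
finger_force: 0.0
```

Run:
```python
from bench import robot, cams, close_job
import cv2,pickle,numpy as np
o=robot.get_obs();s=cams.snapshot("wrist");pickle.dump((s,o),open('w2.pkl','wb'))
cv2.imwrite('pics/w2.png',cv2.convertScaleAbs(cv2.resize(s['color'],(800,600),interpolation=cv2.INTER_CUBIC),alpha=1.6))
```

```text
(no output)
```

View pics/w2.png

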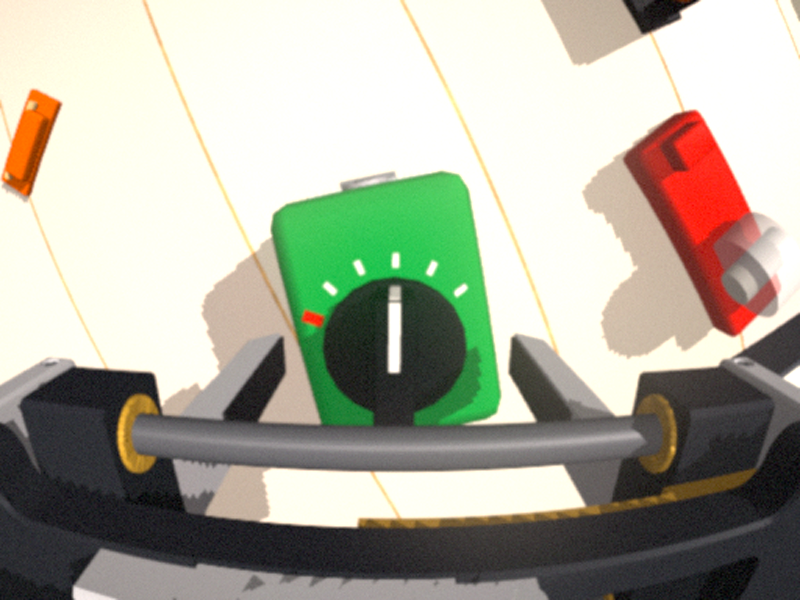

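The bar is centred between the fingers at x≈394, its line pointing at mark 3 (395,260). I'll go 2 mm lower and close.

Run:
```python
import pickle;from fish import *
s,o=pickle.load(open('w2.pkl','rb'))
out,inn=ray(s,(394,288),.12),ray(s,(394,373),.12);u=(out-inn)/np.linalg.norm(out-inn)
print(out,inn,np.degrees(np.arctan2(u[1],u[0])),'axis',out-.027*u,ray(s,(395,343),.094))
```

```text
[0.5089295  0.23218935] [0.53771871 0.21887111] 155.17416568647735 axis [0.53343438 0.22085309] [0.53522067 0.22026056]
```

Call:
send_path:
  moves:
    - {"jaw":0.094,"tz":0.002}
    - {"jaw":0}
    - {"jaw":0}
    - {"jaw":0}
    - {"jaw":0}
    - {"jaw":0}
    - {"jaw":0}
    - {"jaw":0}
    - {"jaw":0}
    - {"jaw":0}
    - {"jaw":0}

```text
time: 5.37
tool_pos: [0.54, 0.2182, 0.0984]
ee_rot: [-3.141, -0.0, 2.71]
wrist_force: [0.7, 0.0, -0.3]
width: 0.0303
finger_force: 0.0
```

```bash
python3 -c "
from bench import robot, cams, close_job;o=robot.get_obs();print(o['wrist_torque'],o['ee_rot'],o['width'])"
```

```text
[-0.00897786 -0.16835292  0.03055601] [-3.14146135e+00 -1.39862183e-05  2.70979127e+00] 0.030275635954609335
```

Call:
send_path:
  moves:
    - {"jaw":0,"tz":0.001}
    - {"jaw":0}
    - {"jaw":0}
    - {"jaw":0}
    - {"jaw":0}
    - {"jaw":0}

```text
time: 5.87
tool_pos: [0.5398, 0.2177, 0.0972]
ee_rot: [-3.14, -0.0, 2.71]
wrist_force: [-1.1, -2.7, 0.2]
width: 0.0157
finger_force: 30.0
```

```bash
python3 -c "
from bench import robot, cams, close_job;o=robot.get_obs();print(o['wrist_torque'],o['ee_rot'],o['width'],o['finger_force'])"
```

```text
[-0.33989017  0.06445594 -0.01093332] [-3.14031998e+00 -3.24248393e-04  2.70960455e+00] 0.015652344012725684 29.989459812641144
```

Call:
send_path:
  moves:
    - {"jaw":0,"yaw":-0.08}
    - {"jaw":0,"yaw":-0.08}
    - {"jaw":0,"yaw":-0.08}
    - {"jaw":0,"yaw":-0.08}
    - {"jaw":0,"yaw":-0.08}
    - {"jaw":0,"yaw":-0.08}
    - {"jaw":0,"yaw":-0.08}
    - {"jaw":0,"yaw":-0.08}
    - {"jaw":0,"yaw":-0.08}
    - {"jaw":0,"yaw":-0.08}
    - {"jaw":0,"yaw":-0.08}
    - {"jaw":0,"yaw":-0.08}
    - {"jaw":0,"yaw":-0.08}
    - {"jaw":0,"yaw":-0.08}
    - {"jaw":0,"yaw":-0.06}
    - {"jaw":0}
    - {"jaw":0}

```text
time: 7.28
tool_pos: [0.5396, 0.2187, 0.0972]
ee_rot: [3.14, -0.0, -2.394]
wrist_force: [-2.0, 0.3, -0.4]
width: 0.0156
finger_force: 30.0
```

```bash
python3 -c "
from bench import robot, cams, close_job;o=robot.get_obs();print(o['wrist_torque'],o['ee_rot'],o['joint_positions'],o['finger_force'])"
```

```text
[0.20018543 0.17637924 0.10912877] [ 3.14033853e+00 -2.73154767e-04 -2.39440978e+00] [ 2.87111569e-01  2.03496611e-01  1.45578406e+00  1.00630318e-03
  1.48311362e+00 -2.03095598e+00] 30.00193029642105
```

```bash
q() { python3 -c "
from bench import robot, cams, close_job;o=robot.get_obs();print(o['wrist_torque'][2],o['ee_rot'][2])"; }
```

Call:
send_path:
  moves:
    - {"jaw":0,"yaw":-0.04}
    - {"jaw":0,"yaw":-0.04}
    - {"jaw":0}
    - {"jaw":0}
  lines: "4,4"

```text
wrist_force: [-2.7, 1.0, 0.2]
```

```bash
q
```

```text
-0.2572248176053994 -2.3155973334109055
```

Call:
send_path:
  moves:
    - {"jaw":0,"yaw":-0.04}
    - {"jaw":0}
    - {"jaw":0}
  lines: "4,4"

```text
wrist_force: [-2.5, 3.0, -0.5]
```

```bash
q
```

```text
-0.6327919559801513 -2.2759870684962755
```

Call:
send_path:
  moves:
    - {"jaw":0,"yaw":-0.04}
    - {"jaw":0}
    - {"jaw":0}
  lines: "4,4"

```text
wrist_force: [-3.1, 3.0, -1.0]
```

```bash
q
```

```text
-0.7704866922486072 -2.2356064855609614
```

The torque rises sharply at yaw -2.316, so the dial is on its stop. It is pressed about 0.08 rad beyond it by compliance or slip. Now back three clicks, about 1.31.

Call:
send_path:
  moves:
    - {"jaw":0,"yaw":0.08}
    - {"jaw":0,"yaw":0.08}
    - {"jaw":0,"yaw":0.08}
    - {"jaw":0,"yaw":0.08}
    - {"jaw":0,"yaw":0.08}
    - {"jaw":0,"yaw":0.08}
    - {"jaw":0,"yaw":0.08}
    - {"jaw":0,"yaw":0.08}
    - {"jaw":0,"yaw":0.08}
    - {"jaw":0,"yaw":0.08}
    - {"jaw":0,"yaw":0.08}
    - {"jaw":0,"yaw":0.08}
    - {"jaw":0,"yaw":0.08}
    - {"jaw":0,"yaw":0.08}
    - {"jaw":0,"yaw":0.08}
    - {"jaw":0,"yaw":0.08}
    - {"jaw":0,"yaw":0.03}
    - {"jaw":0}
    - {"jaw":0}
    - {"jaw":0}

```text
time: 9.78
tool_pos: [0.54, 0.2176, 0.0972]
ee_rot: [-3.14, 0.0, 2.74]
wrist_force: [-2.6, -1.3, -1.0]
width: 0.0155
finger_force: 29.8
```

Run:
```python
from bench import robot, cams, close_job
import cv2,numpy as np
o=robot.get_obs();print(o['wrist_torque'],o['ee_rot'])
s=cams.snapshot("wrist")
cv2.imwrite('pics/w3.png',cv2.convertScaleAbs(cv2.resize(s['color'],(800,600),interpolation=cv2.INTER_CUBIC),alpha=1.6))
```

```text
[-0.05488815  0.30348822 -0.09360845] [-3.14024130e+00  3.19255738e-04  2.74027467e+00]
```

View pics/w3.png

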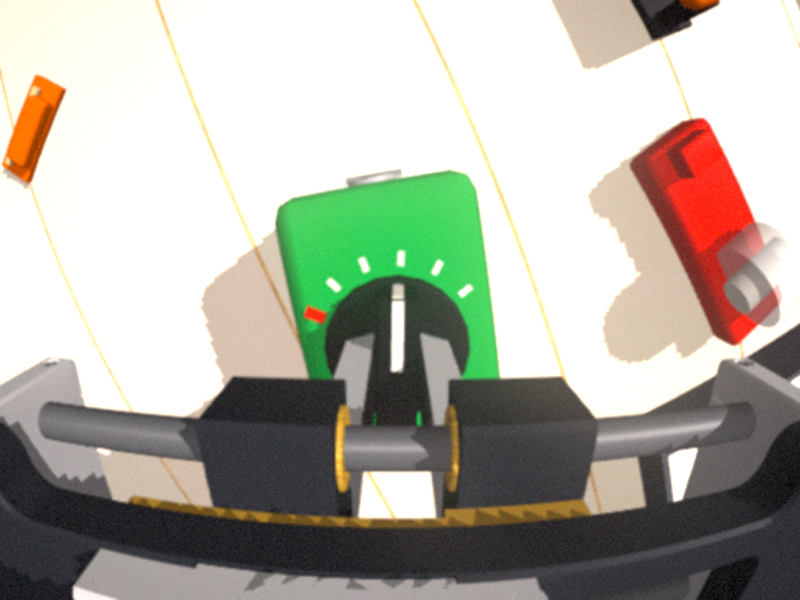

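The line (398,285) lies at mark 3 (401,258), a hair short. I'll finish with a small turn, release, and rise.

Call:
send_path:
  moves:
    - {"jaw":0,"yaw":0.02}
    - {"jaw":0}
    - {"jaw":0.094}
    - {"jaw":0.094}
    - {"jaw":0.094}
    - {"jaw":0.094}
    - {"jaw":0.094}
    - {"jaw":0.094}
    - {"jaw":0.094}
    - {"jaw":0.094}
    - {"jaw":0.094,"tz":-0.02}
    - {"jaw":0.094,"tz":-0.02}
    - {"jaw":0.094,"tz":-0.02}
    - {"jaw":0.094,"tz":-0.02}
    - {"jaw":0.094,"tz":-0.02}
    - {"jaw":0.094}
    - {"jaw":0.094}

```text
time: 11.25
tool_pos: [0.5408, 0.2184, 0.1986]
ee_rot: [3.14, 0.002, 2.72]
wrist_force: [-0.2, 0.6, -0.3]
width: 0.0938
finger_force: 0.0
```

Run:
```python
from bench import robot, cams, close_job
import cv2,numpy as np
s=cams.snapshot("wrist")
cv2.imwrite('pics/w4.png',cv2.convertScaleAbs(cv2.resize(s['color'][64:288,176:416],None,fx=2.6,fy=2.6,interpolation=cv2.INTER_CUBIC),alpha=1.6))
```

```text
(no output)
```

View pics/w4.png

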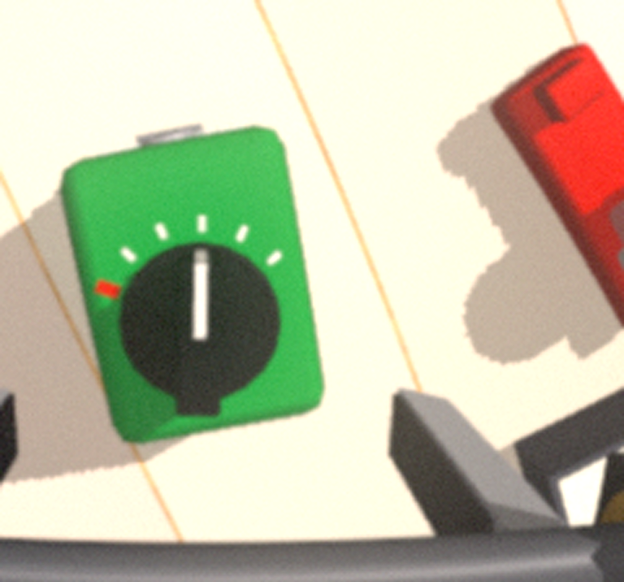

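The line (200,255) points at the third white mark (202,222), and the gripper is clear.

```bash
python3 -c "
from bench import robot, cams, close_job;print(close_job())"
```

```text
the job is handed in; nothing more can be done
None
```

I turned the green dial anticlockwise to its stop (the turning torque rose sharply there), then back three clicks and let go. The last picture shows it at the third white mark. I never touched the grey sharpener, and the job was handed in at about 11 s.

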